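# Fetch the garlic out of the sliding-lid keeper

### The arm

A 6-joint arm with a two-finger parallel gripper is mounted at the origin on a cart in front of the work surface, level with it; the furniture and walls round the work are solid. World frame = base frame: x ahead of the robot, y to its left, z up, the work surface at z = 0. Lengths are in m, angles in rad, forces in N, time in s.
With the tool pointing down it reaches from about 0.375 to 0.9 m from the base axis. Payload 3.1 kg.
Tool frame: the origin (TCP) lies on the centre line of the jaws, within the pads' length; the fingertips stand 25 mm ahead of it and the grasp point (between the pads) lies 6 mm ahead of it (robot.nose_length is the y of the fingertips in the tool frame, in m); y points along the fingers, z is the direction in which the jaws open and shut, and the axes are right-handed (so a half turn about y gives the same grasp; the last joint's range is limited). The gripper opens to 87 mm and grips with 3 to 60 N. Pads are 19 mm wide; open, the fingers measure 117 mm over their backs; the gripper's body (75 mm by 190 mm) begins 51 mm behind the grasp point.
Start: joints at [1.016, 0.527, 1.433, -0, 1.181, -0.178], TCP at [0.229, 0.581, 0.248] pointing down, gripper open.
Joint ranges: [-3.08, 3.08], [-0.75, 2.2], [0.22, 2.44], [-1.43, 4.57], [0, 2.65], [-2.85, 2.85]. Speed limits (rad/s): [2.79, 2.79, 3.14, 3.14, 3.14, 3.14].

### API

Orientations are given as a unit quaternion [x, y, z, w].
In Python, from rig import robot, eyes, ticket gives the robot as it stands.
- The arm moves only by the tool play_rows, never from a script. Its argument "series" is a list of rows, each a list of 7 numbers: the opening, from 0 (shut) to 1 (fully open), then the shift along the tool's x, y, z scaled (see below), then the turn, a rotation vector about the tool's x, y, z scaled (see below). In form: [[claw, dx, dy, dz, ax, ay, az], ...]. A call has 1 to 12 rows; each row shifts and turns the commanded pose from where the row before left it, along the tool's axes as they then stand; what a row does not reach is not made up. The controller multiplies each number of a shift by 100 mm and each number of a turn by 180 degrees. A row lasts 1/12 s, in which the tool goes at most 41.7 mm and 7.16 degrees, less where a joint would pass 70% of its speed; a pose out of reach is approached as far as the arm can. A call with a number of a shift or a turn outside -1 to 1 is refused whole. A call with a gripper value outside its range is refused whole. The fingers move at their own pace and stop on an object; "grip_force" is the grip in N (left out, the last holds). Time passes only in rows, so rows that do not move let the fingers close. It gives the time, the measured TCP pose, the force and the opening at its end, in the units of the state.
- robot.get_obs(): the state, without advancing time (a new reading comes with each control period).
- eyes.camera(name): name is "scene" or "top" or "wrist"; returns the picture (400x640x3 uint8, red, green, blue); there is no depth.
- eyes.camera_params(name): a dict with "K" (3x3 intrinsics, pixels), "rvec" (rotation vector, rad) and "tvec" (3), from world to camera coordinates, as OpenCV has them. Camera axes: x right, y down, z forward; pixel columns grow to the right and rows downward; lengths in m; the calibration is good to about 2 mm. A picture is of the moment at which its call begins: read the wrist's pose just before it. camera_params takes no time and is no camera call; for the wrist camera it gives the pose at the moment of the call.
- ticket.hand_in(): hands the job in, once; it reports no verdict.
The state is a dict: "time": time; "q": joint angles; "joint_velocities": joint speeds; "joint_torque": joint torques, N m; "position": TCP position; "tool_rot": TCP orientation; "ft_force": force on the tool from outside, world axes, zero at the start; "moment": the same for the moment, N m; "grip_width": finger opening in m.
Only numpy, scipy, OpenCV 4.12 (cv2) and the standard library are available. Lean on these libraries where they do the work, as an engineer would, in place of code of your own. Each camera call takes 0.05 s, during which the arm holds its last target.

### The job

Get the garlic out for cooking: turn the catch of the wooden keeper anticlockwise right round to its stop, push the lid along its grooves to the other end so that the garlic's bay is fully open, then lift the garlic out and put it in the small bowl. Leave the lid open in its grooves, the lemon in its bay, and the bowl, the mug, the food tin and the spice jar standing where they are.

Things in the scene. Friction and masses are not known exactly. Their poses are not given: they have to be found in the camera images.
- keeper: Fixed wooden box, 344 mm long (y), 144 mm wide (x), rim 86 mm up; origin: centre of its underside. Its y points about to the robot's left, -x faces the robot. Walls 12 mm; two bays, each 120 (x) by 156 mm, floor 8 mm up, with an 8 mm partition 70 mm high. A groove along the top of both long walls carries the lid. +y bay: garlic, hidden by the lid at the start. -y bay: open, holds a lemon
- left_bay (a point): centre of the inner floor of the +y bay (the garlic's bay), at keeper frame (0, 82, 8) mm
- catch (a joint): turning catch on the rim of the keeper's robot-side wall: 0 = closed (its fan-shaped steel tongue, 34 mm radius, blocks the lid's pull bar; starts at 0 to 0.15), 1.2 rad = end stop, fully open. Grows anticlockwise seen from above; stays where it is left (friction 0.06 N m). Below about 0.6 rad the lid is still blocked
- catch_grip (a point): centre of the catch's black bar knob, on its vertical axis, at keeper frame (-66, 11, 108) mm. Bar 36 mm long, 12 mm thick, from 11 mm below to 11 mm above this point; at joint value q its length lies 1.012 + q rad anticlockwise (from above) of the keeper's x axis. The tongue lies 16 to 21 mm below this point
- lid: flat wooden lid, 162 mm (y) by 129 mm (x), 6 mm thick, 0.16 kg, loose in the grooves with about 2 mm play, underside 72 mm above the worktop. Origin: centre of its underside; axes as the keeper's. In the keeper's frame its y is +78 mm closed (over the garlic), -78 mm fully open (at the end of the grooves, over the lemon); sliding takes a few N
- pull_bar (a point): centre of the bar on the lid's upper face by which it is pushed: 98 mm long along x, 12 mm thick along y, standing 24 mm above the lid's face (from 12 mm below to 12 mm above this point), at lid frame (0, -30, 18) mm
- garlic_center (a point): centre of the garlic bulb, about 60 x 57 x 58 mm, 0.05 kg, roundish with a thin stem on top; this point is 29 mm above its underside
- lemon_center (a point): centre of the lemon, 78 x 55 x 56 mm, lying in the keeper's -y bay; the lid passes over it
- bowl: small white bowl, 115 mm wide, 56 mm high, wall about 5 mm, inner floor 8 mm high, loose on the worktop. Origin: centre of its underside. It and the mug stand to the right of the keeper and may have changed places
- mug: striped white mug, 90 mm wide, 124 mm with its handle, 100 mm high, loose. Origin: centre of its underside
- tin: short food tin, 75 mm wide, 58 mm high, standing behind the keeper. Origin: centre of its underside
- spice_jar: slim spice jar with a screw cap, 46 mm wide, 106 mm high, standing behind the keeper. Origin: centre of its underside
Not all that is in view belongs to the job. There is more than one size of the lid; the one meant has the size given above. Of the things like the part that bears lemon_center, leave any that is red; of the rest the larger one is meant.

How it is judged:
By the outcome, as a careful person would: the job done as asked, in the order asked, and still so for the second after the job is handed in, with the robot touching nothing.
It also fails if it takes over 64 s, if anything falls off the work surface, if the arm or the gripper's body presses on something with over 40 N, if the wrist force passes 120 N, or if a joint passes its speed limit or range.

## Working session

There is one attempt and no reset: what is moved stays moved. The work goes in short steps, Python scripts to look and compute and a tool call to move; the robot and the scene stay as the last step left them, time stands still between calls to the robot, and variables do not carry over. Pictures are saved under pics/ and viewed, and the job is handed in when it is done.

Besides the shell and the picture viewer there is one more tool, called after "Emit:" as name(argument=value, ...), one argument or row to a line, values as JSON. play_rows: Moves the arm, as the interface text tells. Its arguments: {"type":"object","properties":{"series":{"type":"array","items":{"type":"array","items":{"type":"number"}}},"grip_force":{"type":"number"}},"required":["series"]}

```bash
ls; mkdir -p pics; python3 - <<'E'
from rig import robot, eyes, ticket
import cv2,numpy as np
for n in ["scene","top","wrist"]:
    im=eyes.camera(n); cv2.imwrite(f"pics/a_{n}.png",im[:,:,::-1])
    p=eyes.camera_params(n); R=cv2.Rodrigues(np.array(p["rvec"]))[0]
    print(n,np.round(p["K"],1).tolist(),"C",np.round(-R.T@np.array(p["tvec"]).ravel(),3), np.round(R,2).tolist())
o=robot.get_obs(); print(o, robot.nose_length)
E
```

```text
pics
scene [[371.1, 0.0, 322.3], [0.0, 371.1, 205.7], [0.0, 0.0, 1.0]] C [0.232 0.549 0.838] [[-0.8, -0.59, 0.01], [-0.46, 0.61, -0.65], [0.38, -0.53, -0.76]]
top [[403.9, 0.0, 317.2], [0.0, 403.9, 195.5], [0.0, 0.0, 1.0]] C [0.407 0.054 1.191] [[-0.02, -1.0, -0.01], [-0.99, 0.02, -0.16], [0.16, 0.01, -0.99]]
wrist [[308.8, 0.0, 325.6], [0.0, 308.8, 195.9], [0.0, 0.0, 1.0]] C [0.161 0.608 0.383] [[0.37, 0.93, -0.0], [0.9, -0.35, 0.27], [0.25, -0.1, -0.96]]
{'time': 0.15, 'q': array([ 1.01650112e+00,  5.28259269e-01,  1.43361043e+00, -3.31949204e-05,
        1.18141765e+00, -1.78521034e-01]), 'joint_velocities': array([ 0.00076496, -0.00323216, -0.00400301, -0.00102857, -0.00031357,
        0.0011581 ]), 'joint_torque': array([-7.32847775e-05, -4.40429091e+01, -1.76841491e+01,  6.32850523e-02,
        5.52795036e-02, -1.05796446e-04]), 'position': array([0.22908083, 0.58093607, 0.24679155]), 'tool_rot': array([ 0.69522634, -0.13227603,  0.13186698, -0.69409977]), 'ft_force': array([ 0.09873238,  0.45484302, -0.10137012]), 'moment': array([ 0.02595691,  0.02943695, -0.01500942]), 'grip_width': 0.087006600872784} 0.025
```

View pics/a_scene.png

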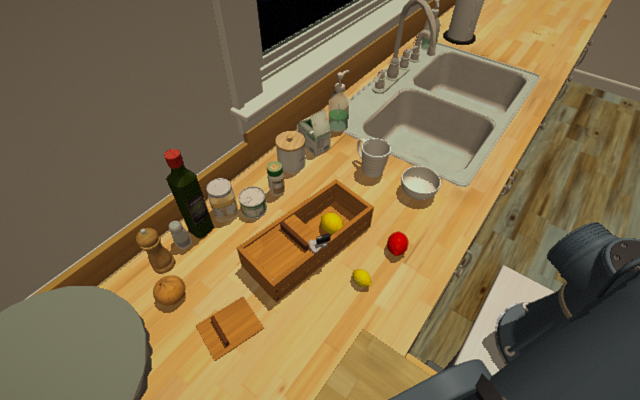

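View pics/a_top.png

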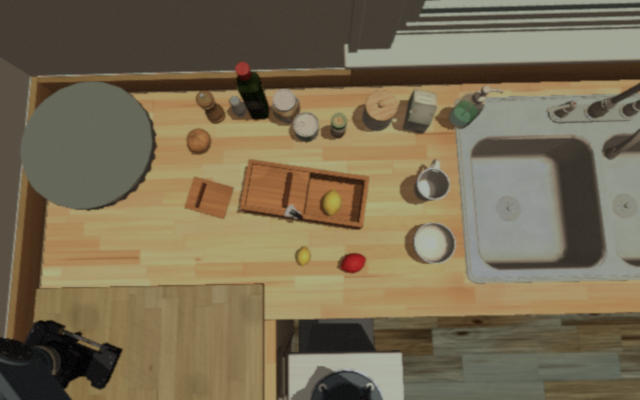

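View pics/a_wrist.png

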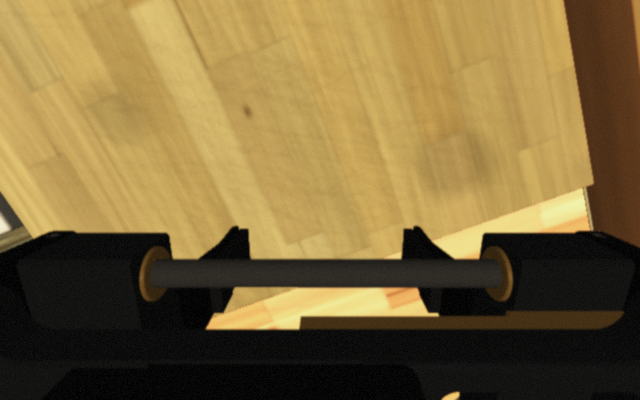

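```bash
cat > h.py <<'E'
import cv2,numpy as np
from rig import robot,eyes,ticket
def cam(n):
    p=eyes.camera_params(n); R=cv2.Rodrigues(np.array(p["rvec"],float))[0]; return np.array(p["K"]),R,np.array(p["tvec"],float).ravel()
def ray(c,uv,z):
    K,R,t=c; d=R.T@np.linalg.inv(K)@np.array([uv[0],uv[1],1.]); C=-R.T@t
    return C+d*(z-C[2])/d[2]
def proj(c,P):
    K,R,t=c; q=K@(R@np.array(P,float)+t); return q[:2]/q[2]
def tri(c1,u1,c2,u2):
    A=[];b=[]
    for (K,R,t),u in((c1,u1),(c2,u2)):
        d=R.T@np.linalg.inv(K)@np.array([u[0],u[1],1.]); d/=np.linalg.norm(d); M=np.eye(3)-np.outer(d,d); A.append(M); b.append(M@(-R.T@t))
    return np.linalg.lstsq(np.vstack(A),np.hstack(b),rcond=None)[0]
E
python3 - <<'E'
import cv2
a=cv2.imread('pics/a_top.png')[145:240,230:380]; cv2.imwrite('pics/b_top.png',cv2.resize(a,None,fx=5,fy=5,interpolation=cv2.INTER_CUBIC))
a=cv2.imread('pics/a_scene.png')[175:305,230:390]; cv2.imwrite('pics/b_scene.png',cv2.resize(a,None,fx=4.5,fy=4.5,interpolation=cv2.INTER_CUBIC))
E
```

```text
(no output)
```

View pics/b_top.png

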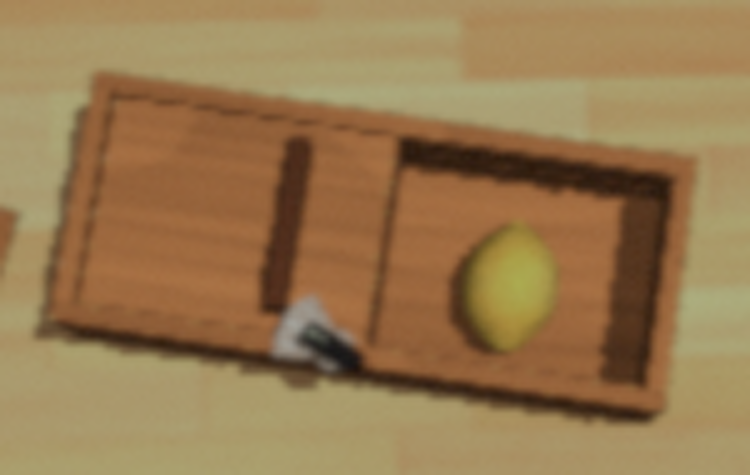

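View pics/b_scene.png

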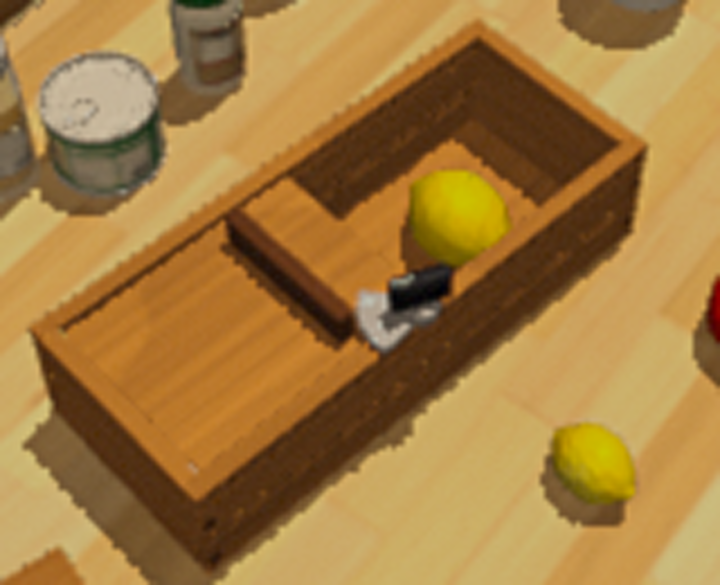

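```bash
python3 - <<'E'
from h import *
c=cam('top'); s=cam('scene')
f=lambda x,y:(x/5+230-.4,y/5+145-.4)
g=lambda x,y:(x/4.5+230-.4,y/4.5+175-.4)
T=[f(97,73),f(695,157),f(658,410),f(55,318)]
S=[g(33,330),g(478,22),g(645,148),g(200,497)]
for u,v in zip(T,S):
    print(ray(c,u,.086).round(4),ray(s,v,.086).round(4),tri(c,u,s,v).round(4))
for nm,z,u,v in [("knob",.119,f(330,345),g(420,283)),]:
    print(nm,ray(c,u,z),ray(s,v,z),tri(c,u,s,v))
E
```

```text
[0.6929 0.2541 0.086 ] [0.6919 0.2572 0.086 ] [0.6945 0.2552 0.0812]
[ 0.6362 -0.0803  0.086 ] [ 0.6346 -0.0782  0.086 ] [ 0.6367 -0.0808  0.0827]
[ 0.4956 -0.0542  0.086 ] [ 0.4957 -0.0523  0.086 ] [ 0.4961 -0.0543  0.0837]
[0.5542 0.2767 0.086 ] [0.5539 0.2789 0.086 ] [0.555  0.2776 0.0827]
knob [0.53175227 0.12269096 0.119     ] [0.53023843 0.12629246 0.119     ] [0.53244128 0.12306521 0.11354869]
```

```bash
cat >> h.py <<'E'
from scipy.spatial.transform import Rotation as Ro
KC=np.array([.5943,.1005]); TH=-.171
def kw(x,y,z=0):
    c,s=np.cos(TH),np.sin(TH); return np.array([KC[0]+(c*x-s*y)/1000,KC[1]+(s*x+c*y)/1000,z/1000])
def st():
    o=robot.get_obs(); R=Ro.from_quat(o['tool_rot']).as_matrix()
    print('t%.2f'%o['time'],'pos',o['position'].round(4),'F',o['ft_force'].round(1),'w%.4f'%o['grip_width'],'q',o['q'].round(2),'jaw yaw %.1f'%np.degrees(np.arctan2(R[1,2],R[0,2])),'y',R[:,1].round(3))
    return o,R
def go(P,jaw=None,R=None,pos=None):
    o,R0=st(); R=R0; pos=o['position']
    if jaw is not None:
        cur=np.degrees(np.arctan2(R[1,2],R[0,2])); d=jaw-cur
        # down rotation wanted
        j=np.radians(jaw); z=np.array([np.cos(j),np.sin(j),0]);y=np.array([0,0,-1.]);Rt=np.column_stack([np.cross(y,z),y,z])
        rv=Ro.from_matrix(R.T@Rt).as_rotvec(); print('turn units',(rv/np.pi).round(4),'deg',np.degrees(rv).round(1)); R=Rt
    d=R.T@(np.array(P)-pos); print('target',np.round(P,4),'after turn shift units',(d*10).round(3))
E
python3 - <<'E'
from h import *
c=cam('top'); s=cam('scene')
print(tri(c,(88,146),s,(65,370)))
k=kw(-66,11,108); print(k)
for n,u,z in [('bowl',(433,243),.056),('mug',(432,184),.1),('tin',(305,126),.058),('jar',(339,125),.1)]: print(n,ray(c,u,z).round(3))
# jaw dirs: bar angle + 90
a=np.degrees(TH+1.012+.08); print('bar',a)
go([k[0],k[1],.25],a-90); go([k[0],k[1],.25],a+90)
E
```

```text
[0.70655439 0.65106519 0.17285595]
[0.53113445 0.12257064 0.108     ]
bowl [ 0.448 -0.255  0.056]
mug [ 0.607 -0.251  0.1  ]
tin [0.796 0.096 0.058]
jar [ 0.782 -0.002  0.1  ]
bar 52.769412931548814
t0.15 pos [0.2291 0.5809 0.2468] F [ 0.1  0.5 -0.1] w0.0870 q [ 1.02  0.53  1.43 -0.    1.18 -0.18] jaw yaw 68.5 y [-0.001 -0.001 -1.   ]
turn units [5.000e-04 5.872e-01 4.000e-04] deg [1.000e-01 1.057e+02 1.000e-01]
target [0.5311 0.1226 0.25  ] after turn shift units [ 1.822 -0.032  5.178]
t0.15 pos [0.2291 0.5809 0.2468] F [ 0.1  0.5 -0.1] w0.0870 q [ 1.02  0.53  1.43 -0.    1.18 -0.18] jaw yaw 68.5 y [-0.001 -0.001 -1.   ]
turn units [ 4.000e-04 -4.128e-01 -4.000e-04] deg [  0.1 -74.3  -0.1]
target [0.5311 0.1226 0.25  ] after turn shift units [-1.822 -0.032 -5.178]
```

Emit:
play_rows(
  series=[
    [0.5,0,0,0,0,0.039,0],
    [0.4,0,0,0,0,0.039,0],
    [0.4,0,0,0,0,0.039,0],
    [0.4,0,0,0,0,0.039,0],
    [0.4,0,0,0,0,0.039,0],
    [0.4,0,0,0,0,0.039,0],
    [0.4,0,0,0,0,0.039,0],
    [0.4,0,0,0,0,0.039,0],
    [0.4,0,0,0,0,0.039,0],
    [0.4,0,0,0,0,0.039,0],
    [0.4,0,0,0,0,0.039,0],
    [0.4,0,0,0,0,0.039,0],
  ],
)

```text
time: 1.15
position: [0.2292, 0.5811, 0.2471]
tool_rot: [0.425, -0.565, 0.565, -0.425]
ft_force: [-0.0, -0.2, -0.1]
grip_width: 0.035
```

Emit:
play_rows(
  series=[
    [0.4,0,0,0,0,0.039,0],
    [0.4,0,0,0,0,0.039,0],
    [0.4,0,0,0,0,0.039,0],
    [0.4,0.12,0,0.34,0,0,0],
    [0.4,0.12,0,0.34,0,0,0],
    [0.4,0.12,0,0.34,0,0,0],
    [0.4,0.12,0,0.34,0,0,0],
    [0.4,0.12,0,0.34,0,0,0],
    [0.4,0.12,0,0.34,0,0,0],
    [0.4,0.12,0,0.34,0,0,0],
    [0.4,0.12,0,0.34,0,0,0],
    [0.4,0.12,0,0.34,0,0,0],
  ],
)

```text
time: 2.15
position: [0.41, 0.3099, 0.2475]
tool_rot: [-0.317, 0.632, -0.632, 0.316]
ft_force: [0.8, -0.9, 0.6]
grip_width: 0.0349
```

Emit:
play_rows(
  series=[
    [0.4,0.12,0,0.34,0,0,0],
    [0.4,0.12,0,0.34,0,0,0],
    [0.4,0.12,0,0.34,0,0,0],
    [0.4,0.12,0,0.34,0,0,0],
    [0.4,0.12,0,0.34,0,0,0],
    [0.4,0,0,0,0,0,0],
    [0.4,0,0,0,0,0,0],
  ],
)

```text
time: 2.73
position: [0.5106, 0.1599, 0.2472]
tool_rot: [-0.315, 0.633, -0.633, 0.315]
ft_force: [-0.5, -0.1, -0.9]
grip_width: 0.0348
```

```bash
python3 - <<'E'
from h import *
k=kw(-66,11,108)
go([k[0],k[1],.25],-37.2)
cv2.imwrite('pics/c_w.png',eyes.camera('wrist')[:,:,::-1])
print(proj(cam('wrist'),[k[0],k[1],.119]))
E
```

```text
t2.73 pos [0.5106 0.1599 0.2472] F [-0.5 -0.1 -0.9] w0.0348 q [0.09 0.41 1.66 0.   1.08 0.74] jaw yaw -37.1 y [-0.  0. -1.]
turn units [0.0001 0.0008 0.    ] deg [0.  0.1 0. ]
target [0.5311 0.1226 0.25  ] after turn shift units [ 0.173 -0.028  0.389]
[369.98544067 214.91354888]
```

View pics/c_w.png

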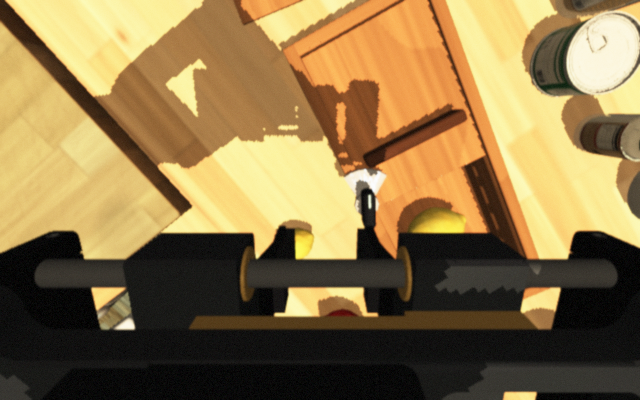

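Emit:
play_rows(
  series=[
    [0.4,0.17,0,0.39,0,0,0],
    [0.4,0,0.3,0,0,0,0],
    [0.4,0,0.3,0,0,0,0],
    [0.4,0,0,0,0,0,0],
    [0.4,0,0,0,0,0,0],
  ],
)

```text
time: 3.2
position: [0.528, 0.1265, 0.1864]
tool_rot: [-0.319, 0.633, -0.631, 0.315]
ft_force: [-0.1, 0.2, 0.7]
grip_width: 0.0351
```

```bash
python3 - <<'E'
from h import *
k=kw(-66,11,108)
go([k[0],k[1],.121],-37.2)
cv2.imwrite('pics/d_w.png',eyes.camera('wrist')[:,:,::-1])
print(proj(cam('wrist'),[k[0],k[1],.119]))
E
```

```text
t3.20 pos [0.528  0.1265 0.1864] F [-0.1  0.2  0.7] w0.0351 q [0.03 0.5  1.7  0.   0.95 0.67] jaw yaw -36.7 y [-0.005  0.    -1.   ]
turn units [0.0014 0.0026 0.001 ] deg [0.2 0.5 0.2]
target [0.5311 0.1226 0.121 ] after turn shift units [0.013 0.654 0.049]
[330.36933218 221.77700756]
```

View pics/d_w.png

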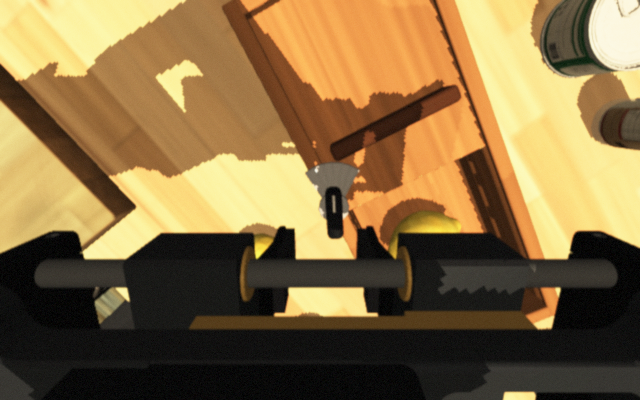

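```bash
python3 - <<'E'
from h import *
c=cam('wrist'); P=ray(c,(335,212),.119); print(P)
print(ray(c,(332,190),.119),ray(c,(335,236),.119))
im=cv2.imread('pics/d_w.png'); cv2.imwrite('pics/d_z.png',cv2.resize(im[140:260,270:390],None,fx=5,fy=5,interpolation=cv2.INTER_CUBIC))
go([P[0],P[1],.121],-37.2)
E
```

```text
[0.53806669 0.12649437 0.119     ]
[0.54582366 0.14057609 0.119     ] [0.52735719 0.11186889 0.119     ]
t3.25 pos [0.5295 0.1266 0.1878] F [ 0.2 -1.  -0.2] w0.0347 q [0.03 0.5  1.69 0.   0.95 0.67] jaw yaw -36.7 y [-0.001  0.    -1.   ]
turn units [0.0003 0.0026 0.0002] deg [0.1 0.5 0. ]
target [0.5381 0.1265 0.121 ] after turn shift units [-0.051  0.668  0.069]
```

View pics/d_z.png

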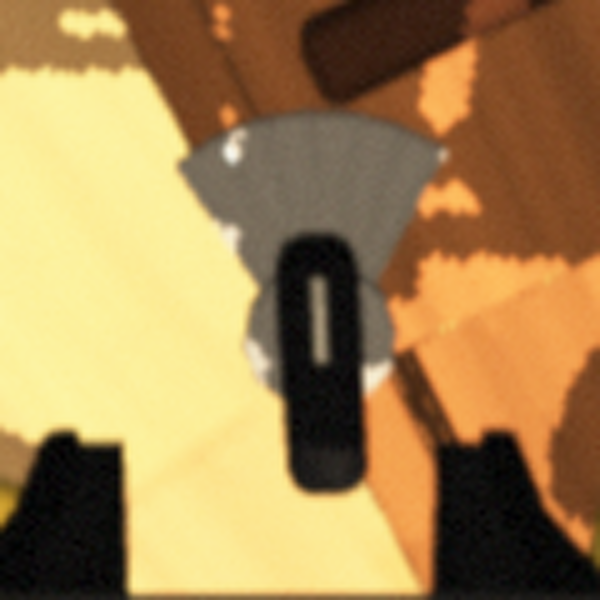

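```bash
python3 - <<'E'
from h import *
st(); c=cam('wrist'); im=eyes.camera('wrist')[:,:,::-1]; st()
cv2.imwrite('pics/e_w.png',im); cv2.imwrite('pics/e_z.png',cv2.resize(im[140:260,270:390],None,fx=5,fy=5,interpolation=cv2.INTER_CUBIC))
k=kw(-66,11,119); print(proj(c,k), [proj(c,kw(0+dx,48,102)) for dx in (-49,49)],proj(c,kw(0,48,102)), proj(c,kw(-72,172,86)))
E
```

```text
t3.25 pos [0.5295 0.1266 0.1878] F [ 0.2 -1.  -0.2] w0.0347 q [0.03 0.5  1.69 0.   0.95 0.67] jaw yaw -36.7 y [-0.001  0.    -1.   ]
t3.30 pos [0.5304 0.1265 0.1887] F [ 0.6 -0.4  0.4] w0.0349 q [0.03 0.5  1.69 0.   0.95 0.67] jaw yaw -36.7 y [ 0.001  0.    -1.   ]
[330.36933218 221.77700756] [array([328.10728344, 160.7696599 ]), array([455.68636633,  96.58154756])] [390.13721089 129.56090795] [216.85746017  12.21561483]
```

View pics/e_z.png

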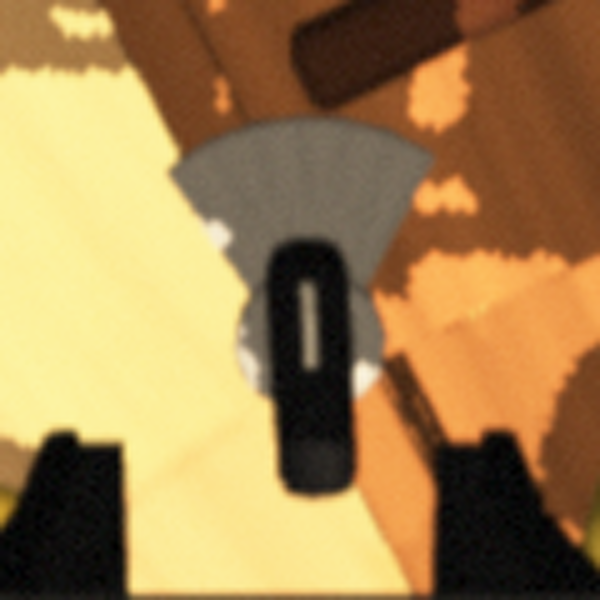

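View pics/e_w.png

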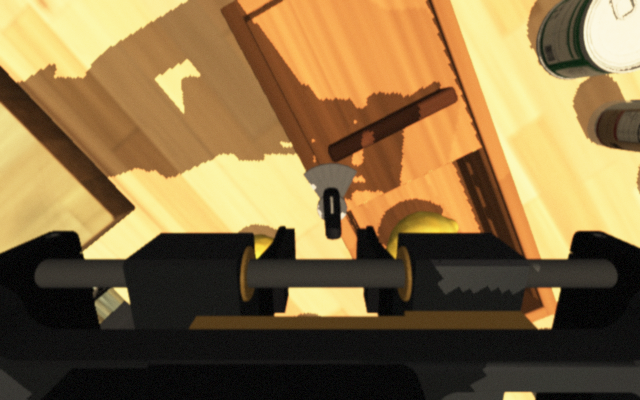

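Emit:
play_rows(
  series=[
    [0.4,0,0,0.05,0,0,0],
    [0.4,0,0,0,0,0,0],
    [0.4,0,0,0,0,0,0],
    [0.4,0,0,0,0,0,0],
  ],
)

```text
time: 3.63
position: [0.5346, 0.1224, 0.1884]
tool_rot: [0.316, -0.632, 0.633, -0.317]
ft_force: [0.1, 0.3, -0.1]
grip_width: 0.0349
```

```bash
python3 - <<'E'
from h import *
st(); c=cam('wrist'); im=eyes.camera('wrist')[:,:,::-1]; st()
cv2.imwrite('pics/f_w.png',im); cv2.imwrite('pics/f_z.png',cv2.resize(im[140:260,270:390],None,fx=5,fy=5,interpolation=cv2.INTER_CUBIC))
k=kw(-66,11,119); print(proj(c,k))
go([.5325,.1245,.121],-37)
E
```

```text
t3.63 pos [0.5346 0.1224 0.1884] F [ 0.1  0.3 -0.1] w0.0349 q [0.02 0.5  1.69 0.   0.95 0.66] jaw yaw -36.8 y [ 0.002  0.    -1.   ]
t3.68 pos [0.5344 0.1224 0.1882] F [-0.6  0.1  0.2] w0.0350 q [0.02 0.5  1.69 0.   0.95 0.66] jaw yaw -36.8 y [ 0.001  0.    -1.   ]
[320.80306906 221.31919605]
t3.68 pos [0.5344 0.1224 0.1882] F [-0.6  0.1  0.2] w0.0350 q [0.02 0.5  1.69 0.   0.95 0.66] jaw yaw -36.8 y [ 0.001  0.    -1.   ]
turn units [-0.0003  0.001  -0.0002] deg [-0.   0.2 -0. ]
target [0.5325 0.1245 0.121 ] after turn shift units [-0.005  0.672 -0.028]
```

View pics/f_z.png

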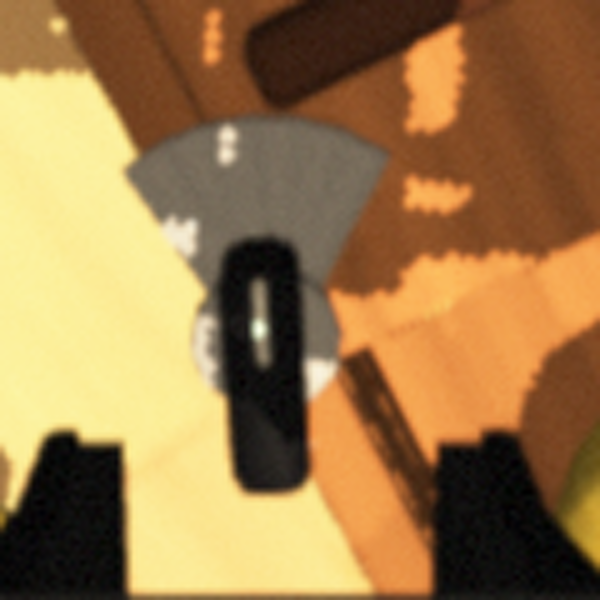

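Emit:
play_rows(
  series=[
    [0.4,0,0,-0.02,0,0,0],
    [0.4,0,0.2,0,0,0,0],
    [0.4,0,0.2,0,0,0,0],
    [0.4,0,0.2,0,0,0,0],
    [0.4,0,0.06,0,0,0,0],
    [0.4,0,0,0,0,0,0],
    [0.4,0,0,0,0,0,0],
    [0.4,0,0,0,0,0,0],
  ],
)

```text
time: 4.35
position: [0.5334, 0.1236, 0.1225]
tool_rot: [0.316, -0.632, 0.633, -0.317]
ft_force: [-0.1, 0.2, 0.3]
grip_width: 0.0351
```

```bash
python3 - <<'E'
from h import *
go([.5325,.1245,.121],-37)
im=eyes.camera('wrist')[:,:,::-1]
cv2.imwrite('pics/g_w.png',im)
im=eyes.camera('scene')[:,:,::-1];cv2.imwrite('pics/g_s.png',cv2.resize(im[175:305,230:390],None,fx=4.5,fy=4.5,interpolation=cv2.INTER_CUBIC))
E
```

```text
t4.35 pos [0.5334 0.1236 0.1225] F [-0.1  0.2  0.3] w0.0351 q [0.02 0.6  1.74 0.   0.8  0.67] jaw yaw -36.8 y [ 0.002  0.    -1.   ]
turn units [-0.0005  0.0009 -0.0004] deg [-0.1  0.2 -0.1]
target [0.5325 0.1245 0.121 ] after turn shift units [-0.001  0.015 -0.013]
```

View pics/g_w.png

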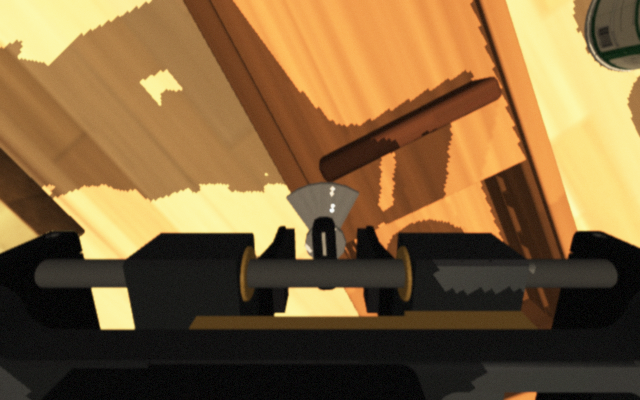

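View pics/g_s.png

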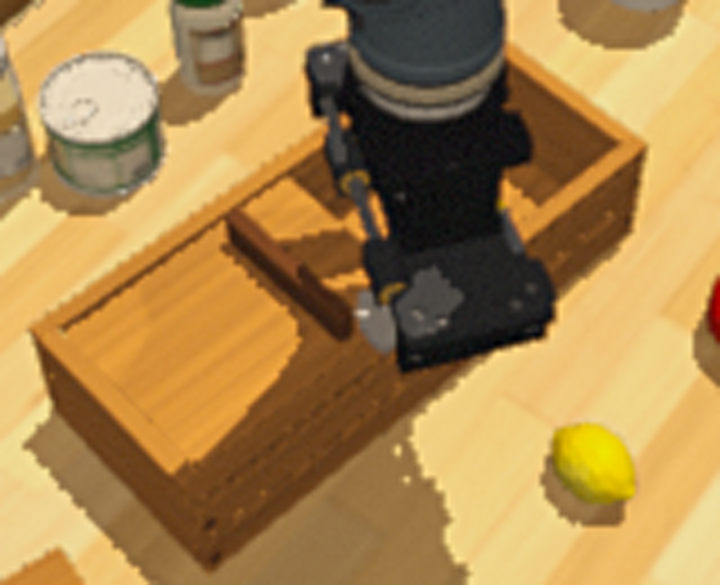

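Emit:
play_rows(
  series=[
    [0,0,0,0,0,0,0],
    [0,0,0,0,0,0,0],
    [0,0,0,0,0,0,0],
    [0,0,0,0,0,0,0],
    [0,0,0,0,0,0,0],
    [0,0,0,0,0,0,0],
  ],
  grip_force=10,
)

```text
time: 4.95
position: [0.5329, 0.1236, 0.1219]
tool_rot: [0.316, -0.632, 0.632, -0.317]
ft_force: [0.3, 0.3, 3.1]
grip_width: 0.0219
```

Emit:
play_rows(
  series=[
    [0,0,0,0,0,-0.025,0],
    [0,0,0,0,0,-0.025,0],
    [0,0,0,0,0,-0.025,0],
    [0,0,0,0,0,-0.025,0],
  ],
)

```text
time: 5.28
position: [0.533, 0.1235, 0.122]
tool_rot: [0.412, -0.574, 0.575, -0.413]
ft_force: [-0.1, 0.1, 3.9]
grip_width: 0.0217
```

Emit:
play_rows(
  series=[
    [0.4,0,0,0,0,0,0],
    [0.4,0,0,0,0,0,0],
    [0.4,0,-0.03,0,0,0,0],
    [0.4,0,-0.03,0,0,0,0],
    [0.4,0,0,0,0,0,0],
    [0.4,0,0,0,0,0,0],
  ],
)

```text
time: 5.78
position: [0.5327, 0.1236, 0.1277]
tool_rot: [0.411, -0.575, 0.575, -0.411]
ft_force: [0.7, -0.2, 0.1]
grip_width: 0.0348
```

```bash
python3 - <<'E'
from h import *
st()
im=eyes.camera('wrist')[:,:,::-1]
cv2.imwrite('pics/i_w.png',cv2.resize(im[140:300,240:410],None,fx=4,fy=4,interpolation=cv2.INTER_CUBIC))
E
```

```text
t5.78 pos [0.5327 0.1236 0.1277] F [ 0.7 -0.2  0.1] w0.0348 q [ 0.02  0.6   1.73 -0.    0.81  0.35] jaw yaw -18.9 y [ 0.  0. -1.]
```

View pics/i_w.png

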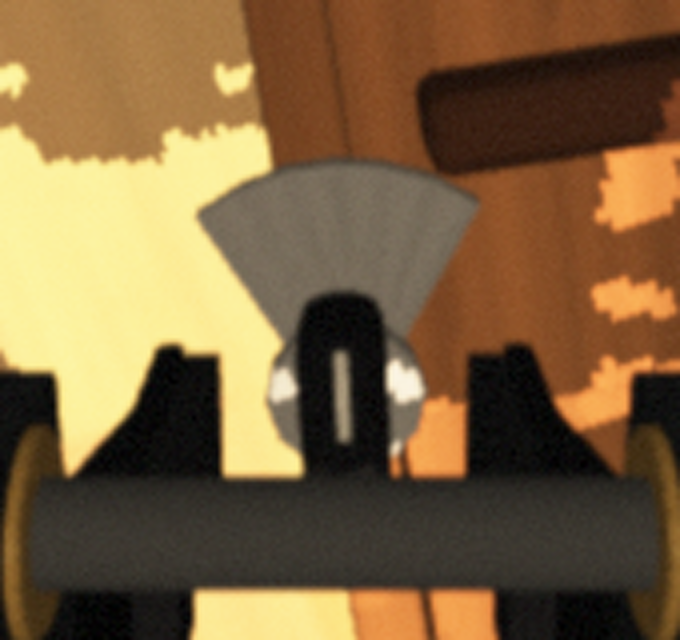

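Emit:
play_rows(
  series=[
    [0,0,0,0,0,0,0],
    [0,0,0,0,0,0,0],
    [0,0,0,0,0,0,0],
    [0,0,0,0,0,0,0],
    [0,0,0,0,0,0,0],
    [0,0,0,0,0,0,0],
  ],
  grip_force=10,
)

```text
time: 6.33
position: [0.5329, 0.1234, 0.1275]
tool_rot: [0.411, -0.575, 0.575, -0.412]
ft_force: [1.1, -0.0, -2.0]
grip_width: 0.0121
```

Emit:
play_rows(
  series=[
    [0,0,0,0,0,-0.025,0],
    [0,0,0,0,0,-0.025,0],
    [0,0,0,0,0,-0.025,0],
    [0,0,0,0,0,-0.025,0],
    [0,0,0,0,0,-0.025,0],
    [0,0,0,0,0,-0.025,0],
  ],
)

```text
time: 6.83
position: [0.5331, 0.1234, 0.1275]
tool_rot: [-0.535, 0.462, -0.462, 0.535]
ft_force: [2.1, -0.2, -0.6]
grip_width: 0.0118
```

Emit:
play_rows(
  series=[
    [0,0,0,0,0,-0.025,0],
    [0,0,0,0,0,-0.025,0],
    [0,0,0,0,0,-0.025,0],
    [0,0,0,0,0,-0.02,0],
    [0,0,0,0,0,0,0],
  ],
)

```text
time: 7.25
position: [0.5331, 0.1234, 0.1275]
tool_rot: [-0.597, 0.378, -0.379, 0.598]
ft_force: [0.5, -0.3, -0.5]
grip_width: 0.0116
```

```bash
python3 - <<'E'
from h import *
o,R=st(); print(o['moment'], 'q=',np.arctan2(R[1,2],R[0,2])+np.pi/2-TH-1.012)
E
```

```text
t7.25 pos [0.5331 0.1234 0.1275] F [ 0.5 -0.3 -0.5] w0.0116 q [ 0.02  0.6   1.73 -0.    0.81 -0.42] jaw yaw 25.3 y [ 0.001 -0.    -1.   ]
[-0.13576058 -0.19709999  0.05033587] q= 1.1717753571544263
```

Emit:
play_rows(
  series=[
    [0,0,0,0,0,-0.01,0],
    [0,0,0,0,0,-0.01,0],
    [0,0,0,0,0,0,0],
  ],
)

```text
time: 7.5
position: [0.5331, 0.1235, 0.1275]
tool_rot: [-0.608, 0.36, -0.36, 0.609]
ft_force: [0.9, -1.2, -1.9]
grip_width: 0.012
```

```bash
python3 - <<'E'
from h import *
o,R=st(); print(o['moment'], 'q=',np.arctan2(R[1,2],R[0,2])+np.pi/2-TH-1.012)
E
```

```text
t7.50 pos [0.5331 0.1235 0.1275] F [ 0.9 -1.2 -1.9] w0.0120 q [ 0.02  0.6   1.73  0.    0.81 -0.48] jaw yaw 28.7 y [ 0.001  0.    -1.   ]
[-0.10086846 -0.26659462 -0.26284074] q= 1.2314308983590188
```

Emit:
play_rows(
  series=[
    [0.4,0,0,0,0,0,0],
    [0.4,0,0,0,0,0,0],
    [0.4,0,0,0,0,0,0],
    [0.4,0,-0.2,0,0,0,0],
    [0.4,0,-0.3,0,0,0,0],
    [0.4,0,-0.3,0,0,0,0],
    [0.4,0,0,0,0,0,0],
    [0.4,0,0,0,0,0,0],
  ],
)

```text
time: 8.17
position: [0.5335, 0.1237, 0.2093]
tool_rot: [-0.608, 0.358, -0.361, 0.61]
ft_force: [-0.3, 0.0, -0.5]
grip_width: 0.0344
```

```bash
python3 - <<'E'
from h import *
c=cam('top'); print(ray(c,(287/5+229.6,225/5+144.6),.102), kw(0,48,102))
P=kw(0,48,200); go(P,80.2)
cw=cam('wrist');im=eyes.camera('wrist')[:,:,::-1]
cv2.imwrite('pics/j_w.png',im)
print([proj(cw,kw(dx,48,102)).round(0) for dx in (-49,49)])
E
```

```text
[0.60042856 0.146462   0.102     ] [0.60246806 0.14779992 0.102     ]
t8.17 pos [0.5335 0.1237 0.2093] F [-0.3  0.  -0.5] w0.0344 q [ 0.02  0.47  1.67 -0.    0.99 -0.48] jaw yaw 28.9 y [ 0.004  0.    -1.   ]
turn units [-0.0008 -0.2852  0.0011] deg [ -0.1 -51.3   0.2]
target [0.6025 0.1478 0.2   ] after turn shift units [0.639 0.093 0.355]
[array([366., 180.]), array([452., 249.])]
```

View pics/j_w.png

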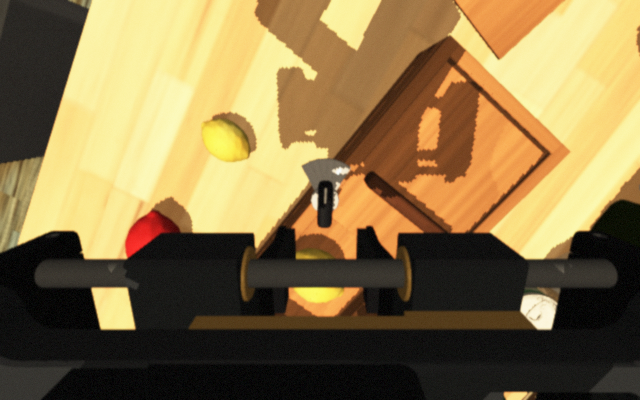

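Emit:
play_rows(
  series=[
    [0.4,0,0,0,0,-0.0357,0],
    [0.4,0,0,0,0,-0.0357,0],
    [0.4,0,0,0,0,-0.0357,0],
    [0.4,0,0,0,0,-0.0357,0],
    [0.4,0,0,0,0,-0.0357,0],
    [0.4,0,0,0,0,-0.0357,0],
    [0.4,0,0,0,0,-0.0357,0],
    [0.4,0,0,0,0,-0.0357,0],
    [0.4,0.32,0,0.18,0,0,0],
    [0.4,0.32,0,0.18,0,0,0],
    [0.4,0,0.3,0,0,0,0],
    [0.4,0,0,0,0,0,0],
  ],
)

```text
time: 9.22
position: [0.6, 0.1483, 0.1718]
tool_rot: [0.705, -0.063, 0.057, -0.704]
ft_force: [-1.9, -1.0, -1.5]
grip_width: 0.035
```

Emit:
play_rows(
  series=[
    [0.4,0,0,0,0,0,0],
    [0.4,0,0,0,0,0,0],
    [0.4,0,0,0,0,0,0],
  ],
)

```text
time: 9.47
position: [0.6012, 0.1481, 0.1778]
tool_rot: [0.705, -0.06, 0.06, -0.705]
ft_force: [-0.1, -0.4, -0.3]
grip_width: 0.0347
```

```bash
python3 - <<'E'
from h import *
P=kw(0,48,111); go(P,80.2)
cw=cam('wrist');im=eyes.camera('wrist')[:,:,::-1]
cv2.imwrite('pics/k_w.png',im)
print([proj(cw,kw(dx,48,102)).round(0) for dx in (-49,49)])
E
```

```text
t9.47 pos [0.6012 0.1481 0.1778] F [-0.1 -0.4 -0.3] w0.0347 q [ 0.06  0.6   1.51 -0.    1.03 -1.34] jaw yaw 80.3 y [-0.001 -0.    -1.   ]
turn units [ 0.      0.0004 -0.0002] deg [ 0.   0.1 -0. ]
target [0.6025 0.1478 0.111 ] after turn shift units [ 0.013  0.668 -0.001]
[array([325., 148.]), array([325., 276.])]
```

View pics/k_w.png

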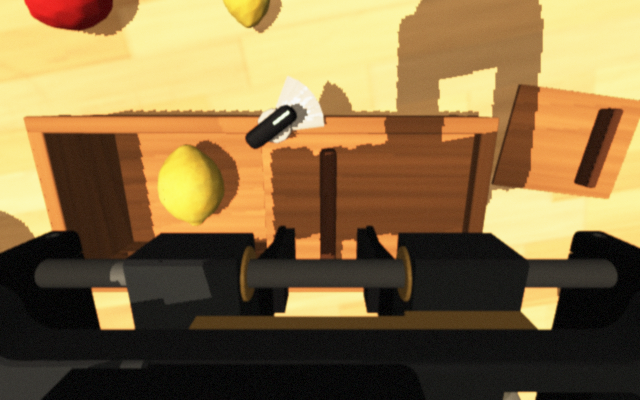

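Emit:
play_rows(
  series=[
    [0.4,0.01,0.22,0,0,0,0],
    [0.4,0,0.22,0,0,0,0],
    [0.4,0,0.22,0,0,0,0],
    [0.4,0,0,0,0,0,0],
    [0.2,0,0,0,0,0,0],
    [0.2,0,0,0,0,0,0],
    [0.2,0,0,0,0,0,0],
    [0.2,0,0,0,0,0,0],
  ],
)

```text
time: 10.18
position: [0.6038, 0.1481, 0.1133]
tool_rot: [-0.704, 0.059, -0.061, 0.705]
ft_force: [1.0, 0.3, 0.4]
grip_width: 0.0202
```

Emit:
play_rows(
  series=[
    [0.2,0,0,-0.1,0,0,0],
    [0.2,0,0,-0.1,0,0,0],
    [0.2,0,0,-0.1,0,0,0],
    [0.2,0,0,-0.1,0,0,0],
  ],
)

```text
time: 10.52
position: [0.5963, 0.1077, 0.1122]
tool_rot: [-0.704, 0.06, -0.061, 0.705]
ft_force: [1.4, 3.0, 2.5]
grip_width: 0.0175
```

Emit:
play_rows(
  series=[
    [0.2,0,0,-0.1,0,0,0],
    [0.2,0,0,-0.1,0,0,0],
    [0.2,0,0,-0.1,0,0,0],
    [0.2,0,0,-0.1,0,0,0],
    [0.2,0,0,-0.1,0,0,0],
    [0.2,0,0,-0.1,0,0,0],
    [0.2,0,0,-0.1,0,0,0],
    [0.2,0,0,-0.1,0,0,0],
    [0.2,0,0,-0.1,0,0,0],
    [0.2,0,0,-0.1,0,0,0],
    [0.2,0,0,0,0,0,0],
  ],
)

```text
time: 11.43
position: [0.5786, 0.0076, 0.1113]
tool_rot: [0.705, -0.061, 0.06, -0.704]
ft_force: [0.1, -0.4, 0.8]
grip_width: 0.0172
```

Emit:
play_rows(
  series=[
    [0.2,0,0,-0.05,0,0,0],
    [0.2,0,0,-0.05,0,0,0],
    [0.2,0,0,-0.05,0,0,0],
    [0.2,0,0,-0.04,0,0,0],
    [0.2,0,0,0,0,0,0],
    [0.2,0,0,0,0,0,0],
  ],
)

```text
time: 11.93
position: [0.5756, -0.0083, 0.1114]
tool_rot: [-0.704, 0.06, -0.06, 0.705]
ft_force: [0.5, 3.3, 0.4]
grip_width: 0.0176
```

```bash
python3 - <<'E'
from h import *
go(kw(0,-110,111),80.2)
E
```

```text
t11.93 pos [ 0.5756 -0.0083  0.1114] F [0.5 3.3 0.4] w0.0176 q [-0.21  0.65  1.67  0.    0.82 -1.61] jaw yaw 80.3 y [-0.001  0.001 -1.   ]
turn units [-0.0002  0.0004 -0.0002] deg [-0.   0.1 -0. ]
target [ 0.5756 -0.0079  0.111 ] after turn shift units [-0.001  0.004  0.004]
```

Emit:
play_rows(
  series=[
    [0.2,0,0,-0.02,0,0,0],
    [0.2,0,0,-0.02,0,0,0],
    [0.2,0,0,0,0,0,0],
  ],
)

```text
time: 12.18
position: [0.5755, -0.0088, 0.1118]
tool_rot: [-0.702, 0.061, -0.061, 0.707]
ft_force: [2.2, 15.2, 1.7]
grip_width: 0.0177
```

Emit:
play_rows(
  series=[
    [0.2,0,0,-0.03,0,0,0],
    [0.2,0,0,0,0,0,0],
  ],
)

```text
time: 12.35
position: [0.5752, -0.0105, 0.112]
tool_rot: [-0.701, 0.061, -0.061, 0.708]
ft_force: [3.7, 20.3, 2.2]
grip_width: 0.021
```

Emit:
play_rows(
  series=[
    [0.3,0,0,0.05,0,0,0],
    [0.4,0,0,0.02,0,0,0],
    [0.4,0,0,0,0,0,0],
    [0.4,0,-0.2,0,0,0,0],
    [0.4,0,-0.4,0,0,0,0],
    [0.4,0,-0.4,0,0,0,0],
    [0.7,0,-0.4,0,0,0,0],
    [0.7,0,0,0.4,0,0,0],
    [0.7,0,0,0.4,0,0,0],
    [0.7,0,0,0.4,0,0,0],
    [0.7,0,0,0.4,0,0,0],
    [0.7,0,0,0,0,0,0],
  ],
)

```text
time: 13.35
position: [0.6036, 0.1548, 0.2518]
tool_rot: [-0.704, 0.057, -0.059, 0.706]
ft_force: [0.3, 0.0, 0.4]
grip_width: 0.0593
```

Emit:
play_rows(
  series=[
    [0.7,-0.4,0,0.1,0,0,0],
    [0.7,-0.4,0,0,0,0,0],
    [0.7,0,0,0,0,0,0],
    [0.7,0,0,0,0,0,0],
    [0.7,0,0,0,0,0,0],
  ],
)

```text
time: 13.77
position: [0.5267, 0.1716, 0.2521]
tool_rot: [0.705, -0.059, 0.061, -0.704]
ft_force: [0.2, 0.1, -0.4]
grip_width: 0.0606
```

```bash
python3 - <<'E'
from h import *
go(kw(0,82,100),80.2)
for n in ('wrist','top','scene'):
    im=eyes.camera(n)[:,:,::-1]; cv2.imwrite(f'pics/l_{n}.png',im)
a=cv2.imread('pics/l_top.png')[135:250,220:390]; cv2.imwrite('pics/l_tz.png',cv2.resize(a,None,fx=4.5,fy=4.5,interpolation=cv2.INTER_CUBIC))
a=cv2.imread('pics/l_scene.png')[165:305,220:390]; cv2.imwrite('pics/l_sz.png',cv2.resize(a,None,fx=4.2,fy=4.2,interpolation=cv2.INTER_CUBIC))
E
```

```text
t13.77 pos [0.5267 0.1716 0.2521] F [ 0.2  0.1 -0.4] w0.0606 q [ 0.11  0.43  1.61 -0.    1.11 -1.29] jaw yaw 80.3 y [ 0.002 -0.001 -1.   ]
turn units [0.0001 0.0004 0.0007] deg [0.  0.1 0.1]
target [0.6083 0.1813 0.1   ] after turn shift units [0.787 1.521 0.234]
```

View pics/l_wrist.png

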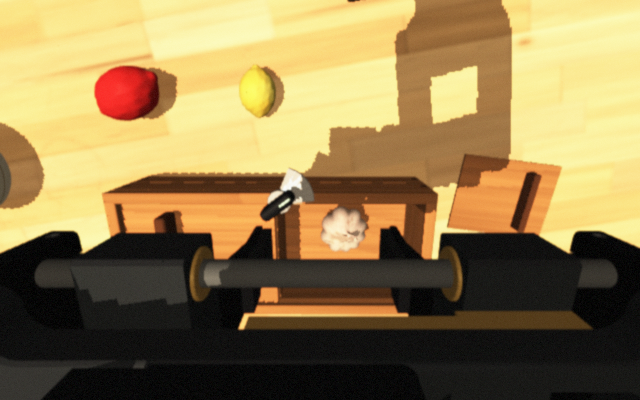

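View pics/l_tz.png

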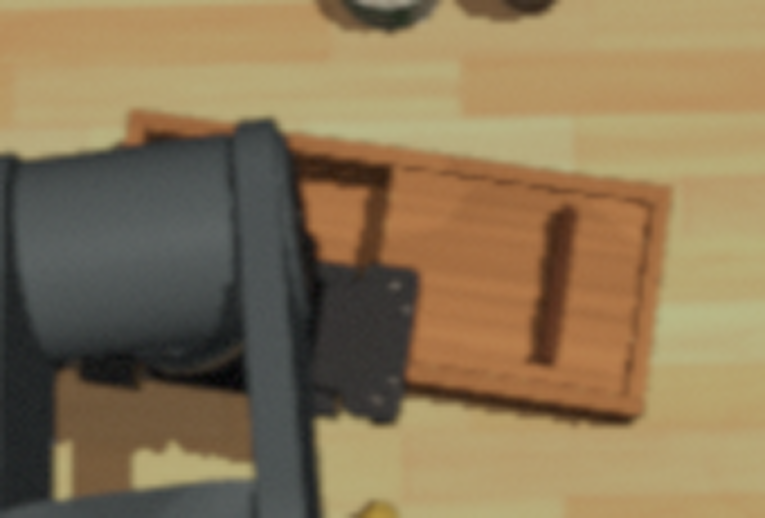

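View pics/l_sz.png

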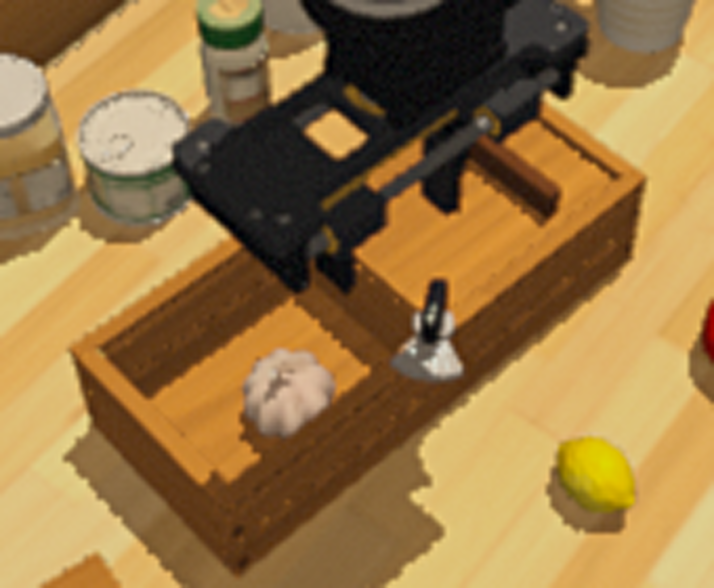

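```bash
python3 - <<'E'
from h import *
w=cam('wrist'); s=cam('scene'); im=eyes.camera('wrist')
print(ray(w,(344,229),.037),ray(s,(288.2,257.9),.037),tri(w,(344,229),s,(288.2,257.9)))
print('bay corners',[kw(x,y).round(3) for x,y in ((-60,4),(-60,160),(60,4),(60,160))])
G=ray(s,(288.2,257.9),.037)[:2]-KC; c_,s_=np.cos(TH),np.sin(TH); print('keeper frame',c_*G[0]+s_*G[1],-s_*G[0]+c_*G[1])
E
```

```text
[0.59836613 0.18274955 0.037     ] [0.59688883 0.18209504 0.037     ] [0.5970306  0.18268635 0.03840107]
bay corners [array([0.536, 0.115, 0.   ]), array([0.562, 0.268, 0.   ]), array([0.654, 0.094, 0.   ]), array([0.681, 0.248, 0.   ])]
keeper frame -0.011333781401596986 0.08084552028584951
```

Emit:
play_rows(
  series=[
    [1,0,0,0,0,-0.037,0],
    [1,0,0,0,0,-0.037,0],
    [1,0,0,0,0,-0.037,0],
    [1,0,0,0,0,0,0],
    [1,0,0,0,0,0,0],
  ],
)

```text
time: 14.38
position: [0.5266, 0.172, 0.2515]
tool_rot: [0.704, 0.062, -0.062, -0.704]
ft_force: [-0.7, -0.3, 0.5]
grip_width: 0.0838
```

```bash
python3 - <<'E'
from h import *
go([.597,.1825,.049],100)
E
```

```text
t14.38 pos [0.5266 0.172  0.2515] F [-0.7 -0.3  0.5] w0.0838 q [ 0.11  0.43  1.61 -0.    1.11 -1.63] jaw yaw 100.0 y [ 0.001 -0.    -1.   ]
turn units [0.     0.0003 0.0002] deg [0. 0. 0.]
target [0.597  0.1825 0.049 ] after turn shift units [ 0.712  2.025 -0.019]
```

Emit:
play_rows(
  series=[
    [1,0.35,0,-0.02,0,0,0],
    [1,0.36,0,0,0,0,0],
    [1,0,0.3,0,0,0,0],
    [1,0,0.3,0,0,0,0],
    [1,0,0.3,0,0,0,0],
    [1,0,0,0,0,0,0],
    [1,0,0,0,0,0,0],
    [1,0,0,0,0,0,0],
  ],
)

```text
time: 15.05
position: [0.5972, 0.1831, 0.1628]
tool_rot: [-0.704, -0.064, 0.062, 0.704]
ft_force: [-0.1, 0.6, 0.7]
grip_width: 0.0872
```

```bash
python3 - <<'E'
from h import *
w=cam('wrist');go([.597,.1825,.049],100)
im=eyes.camera('wrist')[:,:,::-1]; cv2.imwrite('pics/m_w.png',im)
im=eyes.camera('scene')[:,:,::-1]; cv2.imwrite('pics/m_s.png',cv2.resize(im[165:305,220:390],None,fx=4.2,fy=4.2,interpolation=cv2.INTER_CUBIC))
print(proj(w,[.597,.1825,.037]))
E
```

```text
t15.05 pos [0.5972 0.1831 0.1628] F [-0.1  0.6  0.7] w0.0872 q [ 0.12  0.63  1.51 -0.    1.   -1.63] jaw yaw 100.2 y [ 0.002  0.    -1.   ]
turn units [0.0001 0.001  0.0007] deg [0.  0.2 0.1]
target [0.597  0.1825 0.049 ] after turn shift units [-0.003  1.138 -0.006]
[324.69747521 194.80230148]
```

View pics/m_w.png

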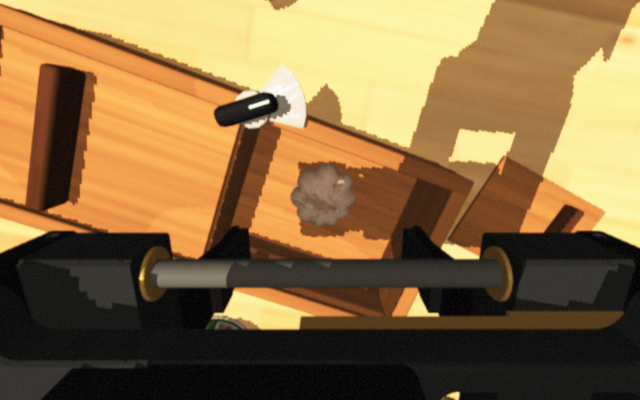

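View pics/m_s.png

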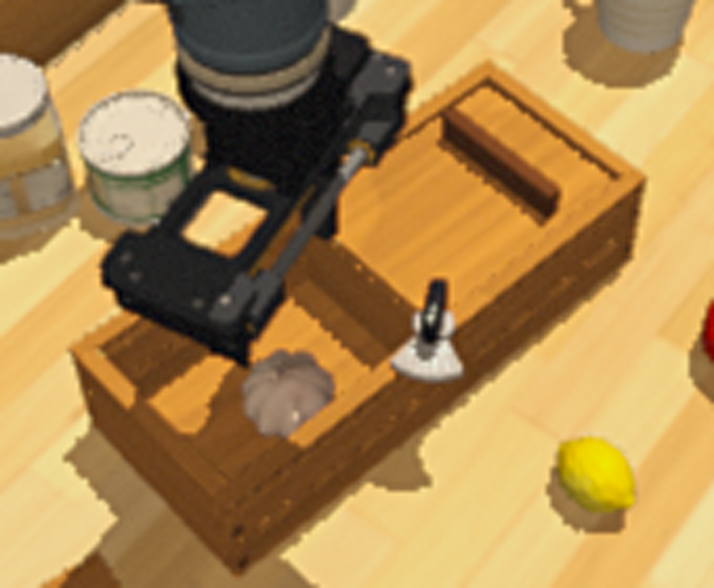

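Emit:
play_rows(
  series=[
    [1,0,0.3,0,0,0,0],
    [1,0,0.3,0,0,0,0],
    [1,0,0.2,0,0,0,0],
    [1,0,0.15,0,0,0,0],
    [1,0,0.1,0,0,0,0],
    [1,0,0.06,0,0,0,0],
    [1,0,0,0,0,0,0],
    [1,0,0,0,0,0,0],
    [1,0,0,0,0,0,0],
  ],
)

```text
time: 15.9
position: [0.5971, 0.1832, 0.052]
tool_rot: [-0.704, -0.064, 0.062, 0.704]
ft_force: [-0.1, -0.0, 0.0]
grip_width: 0.0873
```

Emit:
play_rows(
  series=[
    [0.4,0,0,0,0,0,0],
    [0.4,0,0,0,0,0,0],
    [0.4,0,0,0,0,0,0],
    [0.4,0,0,0,0,0,0],
    [0.4,0,0,0,0,0,0],
    [0.4,0,0,0,0,0,0],
    [0.4,0,0,0,0,0,0],
  ],
  grip_force=10,
)

```text
time: 16.48
position: [0.5962, 0.183, 0.0508]
tool_rot: [0.704, 0.063, -0.063, -0.704]
ft_force: [0.4, -1.1, 1.9]
grip_width: 0.056
```

Emit:
play_rows(
  series=[
    [0.4,0,-0.1,0,0,0,0],
    [0.4,0,-0.2,0,0,0,0],
    [0.4,0,-0.3,0,0,0,0],
    [0.4,0,-0.4,0,0,0,0],
    [0.4,0,-0.4,0,0,0,0],
    [0.4,0,-0.4,0,0,0,0],
    [0.4,0,0,0,0,0,0],
    [0.4,0,0,0,0,0,0],
  ],
)

```text
time: 17.15
position: [0.5975, 0.1835, 0.2344]
tool_rot: [-0.704, -0.066, 0.061, 0.704]
ft_force: [0.3, -0.3, -1.3]
grip_width: 0.0559
```

```bash
python3 - <<'E'
from h import *
T=eyes.camera('top')[:,:,::-1];S=eyes.camera('scene')[:,:,::-1]
cv2.imwrite('pics/n_s.png',S);cv2.imwrite('pics/n_bt.png',cv2.resize(T[150:280,400:480],None,fx=4,fy=4,interpolation=cv2.INTER_CUBIC));cv2.imwrite('pics/n_bs.png',cv2.resize(S[125:215,340:450],None,fx=5,fy=5,interpolation=cv2.INTER_CUBIC))
go([.448,-.255,.25])
E
```

```text
t17.25 pos [0.5949 0.1831 0.2301] F [-0.4  0.2 -2.1] w0.0558 q [ 0.12  0.54  1.46  0.    1.14 -1.63] jaw yaw 100.3 y [-0.002 -0.    -1.   ]
target [ 0.448 -0.255  0.25 ] after turn shift units [-2.226 -0.196 -4.049]
```

View pics/n_s.png

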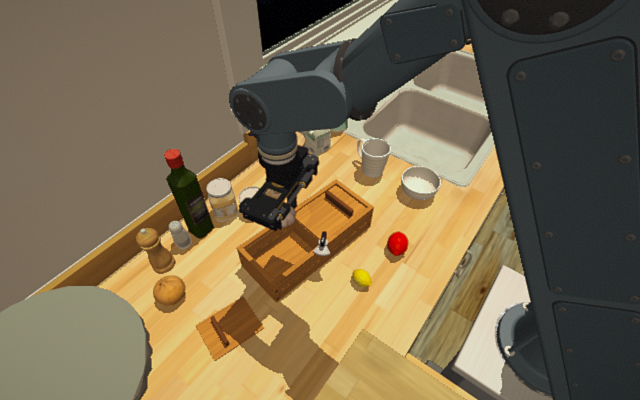

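View pics/n_bt.png

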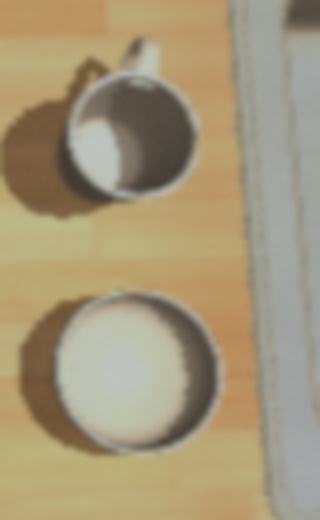

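View pics/n_bs.png

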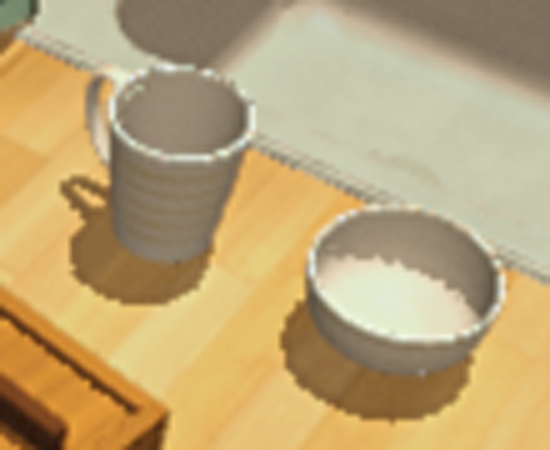

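Emit:
play_rows(
  series=[
    [0.4,0,0,0,0,0.035,0],
    [0.4,0,0,0,0,0.035,0],
    [0.4,0,0,0,0,0.035,0],
    [0.4,0,0,0,0,0.035,0],
    [0.4,0,0,0,0,0,0],
  ],
)

```text
time: 17.67
position: [0.5944, 0.1829, 0.2279]
tool_rot: [0.701, -0.095, 0.091, -0.701]
ft_force: [-0.4, 0.1, -1.1]
grip_width: 0.0558
```

```bash
python3 - <<'E'
from h import *
c=cam('top');s=cam('scene')
u=(434.35,242.6);v=(406/5+339.6,276/5+124.6)
print(ray(c,u,.056),ray(s,v,.056),tri(c,u,s,v))
go([.448,-.255,.22])
E
```

```text
[ 0.44878588 -0.25868805  0.056     ] [ 0.44891807 -0.25477389  0.056     ] [ 0.44957986 -0.25975042  0.05138704]
t17.67 pos [0.5944 0.1829 0.2279] F [-0.4  0.1 -1.1] w0.0558 q [ 0.12  0.55  1.46  0.    1.14 -1.19] jaw yaw 74.9 y [-0.006 -0.001 -1.   ]
target [ 0.448 -0.255  0.22 ] after turn shift units [-0.276  0.09  -4.609]
```

Emit:
play_rows(
  series=[
    [0.4,-0.02,0,-0.2,0,0,0],
    [0.4,-0.02,0,-0.35,0,0,0],
    [0.4,-0.02,0,-0.4,0,0,0],
    [0.4,-0.02,0,-0.4,0,0,0],
    [0.4,-0.02,0,-0.4,0,0,0],
    [0.4,-0.02,0,-0.4,0,0,0],
    [0.4,-0.02,0,-0.4,0,0,0],
    [0.4,-0.02,0,-0.4,0,0,0],
    [0.4,-0.02,0,-0.4,0,0,0],
    [0.4,-0.02,0,-0.4,0,0,0],
    [0.4,-0.02,0,-0.4,0,0,0],
    [0.4,-0.02,0,-0.3,0,0,0],
  ],
)

```text
time: 18.67
position: [0.4564, -0.243, 0.2293]
tool_rot: [-0.701, 0.092, -0.091, 0.701]
ft_force: [-0.1, 0.6, 0.4]
grip_width: 0.056
```

Emit:
play_rows(
  series=[
    [0.4,0,0,-0.1,0,0,0],
    [0.4,0,0,0,0,0,0],
    [0.4,0,0,0,0,0,0],
    [0.4,0,0,0,0,0,0],
  ],
)

```text
time: 19.0
position: [0.4553, -0.2485, 0.2298]
tool_rot: [-0.7, 0.092, -0.091, 0.702]
ft_force: [0.2, 0.3, -0.2]
grip_width: 0.0561
```

```bash
python3 - <<'E'
from h import *
w=cam('wrist');go([.449,-.257,.065])
im=eyes.camera('wrist')[:,:,::-1]; cv2.imwrite('pics/o_w.png',im)
im=eyes.camera('scene')[:,:,::-1]; cv2.imwrite('pics/o_s.png',im)
E
```

```text
t19.00 pos [ 0.4553 -0.2485  0.2298] F [ 0.2  0.3 -0.2] w0.0561 q [-0.72  0.41  1.72  0.    1.02 -2.03] jaw yaw 75.2 y [-0.002  0.002 -1.   ]
target [ 0.449 -0.257  0.065] after turn shift units [-0.035  1.648 -0.101]
```

View pics/o_w.png

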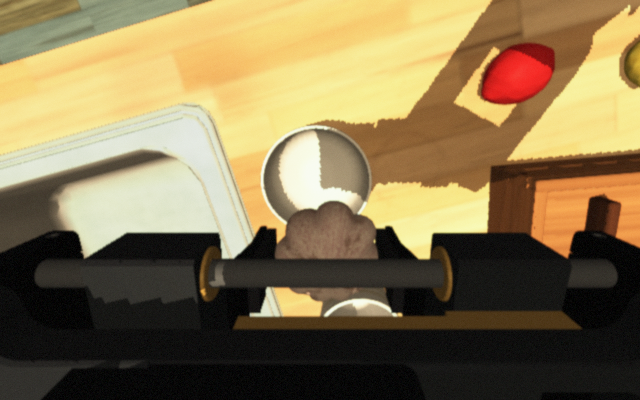

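View pics/o_s.png

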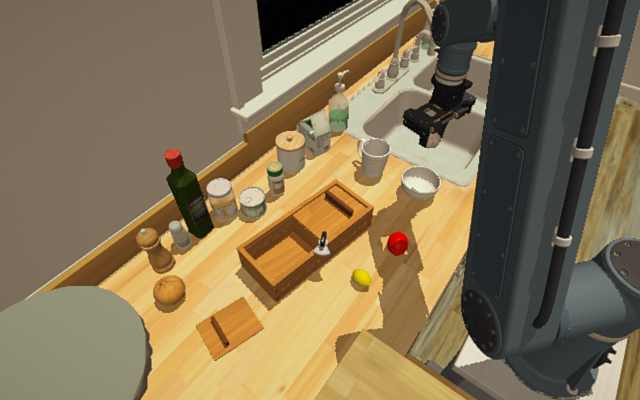

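```bash
python3 - <<'E'
from h import *
w=cam('wrist'); print(ray(w,(316.5,178),.056), ray(w,(261,178),.056),ray(w,(371,178),.056),ray(w,(317,126),.056))
E
```

```text
[ 0.44813827 -0.25542502  0.056     ] [ 0.43360399 -0.3106213   0.056     ] [ 0.46241449 -0.20120879  0.056     ] [ 0.39785897 -0.2412607   0.056     ]
```

Emit:
play_rows(
  series=[
    [0.4,-0.04,0,-0.09,0,0,0],
    [0.4,0,0.3,0,0,0,0],
    [0.4,0,0.3,0,0,0,0],
    [0.4,0,0.3,0,0,0,0],
    [0.4,0,0.2,0,0,0,0],
    [0.4,0,0,0,0,0,0],
    [0.4,0,0,0,0,0,0],
    [0.4,0,0,0,0,0,0],
  ],
)

```text
time: 19.77
position: [0.45, -0.2585, 0.1216]
tool_rot: [0.702, -0.091, 0.092, -0.701]
ft_force: [0.4, 0.3, -0.8]
grip_width: 0.0557
```

```bash
python3 - <<'E'
from h import *
w=cam('wrist');go([.4485,-.2565,.065])
im=eyes.camera('wrist')[:,:,::-1]; cv2.imwrite('pics/p_w.png',im)
im=eyes.camera('scene')[:,:,::-1]; cv2.imwrite('pics/p_s.png',cv2.resize(im[85:235,340:500],None,fx=4,fy=4,interpolation=cv2.INTER_CUBIC))
E
```

```text
t19.77 pos [ 0.45   -0.2585  0.1216] F [ 0.4  0.3 -0.8] w0.0557 q [-0.74  0.58  1.81 -0.    0.75 -2.05] jaw yaw 75.1 y [ 0.001 -0.001 -1.   ]
target [ 0.4485 -0.2565  0.065 ] after turn shift units [-0.021  0.566  0.016]
```

View pics/p_w.png

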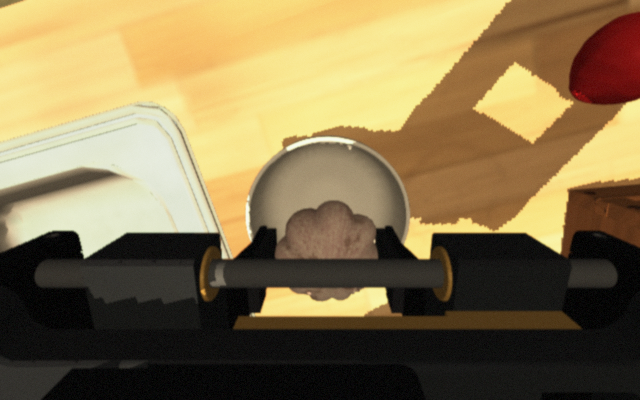

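View pics/p_s.png

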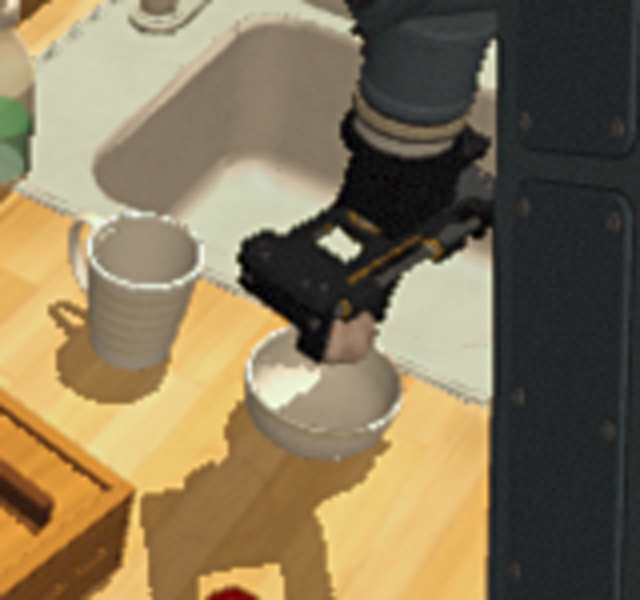

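Emit:
play_rows(
  series=[
    [0.4,-0.02,0,0.02,0,0,0],
    [0.4,0,0.2,0,0,0,0],
    [0.4,0,0.2,0,0,0,0],
    [0.4,0,0.1,0,0,0,0],
    [0.4,0,0.05,0,0,0,0],
    [0.4,0,0,0,0,0,0],
    [0.4,0,0,0,0,0,0],
    [0.4,0,0,0,0,0,0],
  ],
)

```text
time: 20.53
position: [0.4484, -0.256, 0.0663]
tool_rot: [0.701, -0.091, 0.092, -0.701]
ft_force: [-0.2, 0.3, -0.2]
grip_width: 0.0556
```

```bash
python3 - <<'E'
from h import *
go([.4485,-.2565,.065])
im=eyes.camera('wrist')[:,:,::-1]; cv2.imwrite('pics/q_w.png',im)
E
```

```text
t20.53 pos [ 0.4484 -0.256   0.0663] F [-0.2  0.3 -0.2] w0.0556 q [-0.74  0.68  1.84 -0.    0.62 -2.05] jaw yaw 75.1 y [ 0.001 -0.001 -1.   ]
target [ 0.4485 -0.2565  0.065 ] after turn shift units [ 0.002  0.013 -0.005]
```

View pics/q_w.png

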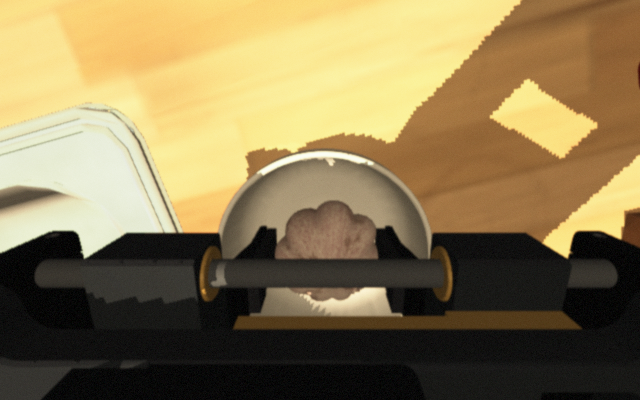

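Emit:
play_rows(
  series=[
    [0.4,0,0.04,0,0,0,0],
    [0.4,0,0.03,0,0,0,0],
    [0.4,0,0,0,0,0,0],
    [0.4,0,0,0,0,0,0],
  ],
)

```text
time: 20.92
position: [0.4478, -0.2556, 0.0584]
tool_rot: [-0.701, 0.092, -0.092, 0.701]
ft_force: [-0.9, 0.8, -0.6]
grip_width: 0.0561
```

Emit:
play_rows(
  series=[
    [0.68,0,0,0,0,0,0],
    [0.7,0,0,0,0,0,0],
    [0.7,0,0,0,0,0,0],
    [0.7,0,0,0,0,0,0],
    [0.7,0,0,0,0,0,0],
  ],
)

```text
time: 21.33
position: [0.4482, -0.256, 0.0588]
tool_rot: [0.701, -0.092, 0.092, -0.701]
ft_force: [0.5, -2.2, 1.5]
grip_width: 0.0605
```

Emit:
play_rows(
  series=[
    [0.69,0,-0.1,0,0,0,0],
    [0.69,0,-0.15,0,0,0,0],
    [0.69,0,-0.2,0,0,0,0],
    [0.69,0,-0.3,0,0,0,0],
    [0.69,0,-0.4,0,0,0,0],
    [0.69,0,-0.4,0,0,0,0],
    [0.69,0,0,0.4,0,0,0],
    [0.69,0,0,0.4,0,0,0],
    [0.69,0,0,0.4,0,0,0],
    [0.69,0,0,0.4,0,0,0],
    [0.69,0,0,0,0,0,0],
    [0.69,0,0,0,0,0,0],
  ],
)

```text
time: 22.33
position: [0.4887, -0.0984, 0.2141]
tool_rot: [-0.701, 0.091, -0.09, 0.701]
ft_force: [-1.0, -0.1, 0.7]
grip_width: 0.0597
```

```bash
python3 - <<'E'
from h import *
st()
T=eyes.camera('top')[:,:,::-1];S=eyes.camera('scene')[:,:,::-1]
cv2.imwrite('pics/r_s.png',S);cv2.imwrite('pics/r_t.png',T)
cv2.imwrite('pics/r_bt.png',cv2.resize(T[150:280,400:480],None,fx=4,fy=4,interpolation=cv2.INTER_CUBIC))
E
```

```text
t22.33 pos [ 0.4887 -0.0984  0.2141] F [-1.  -0.1  0.7] w0.0597 q [-0.42  0.41  1.78  0.    0.95 -1.74] jaw yaw 75.3 y [-0.001  0.    -1.   ]
```

View pics/r_s.png

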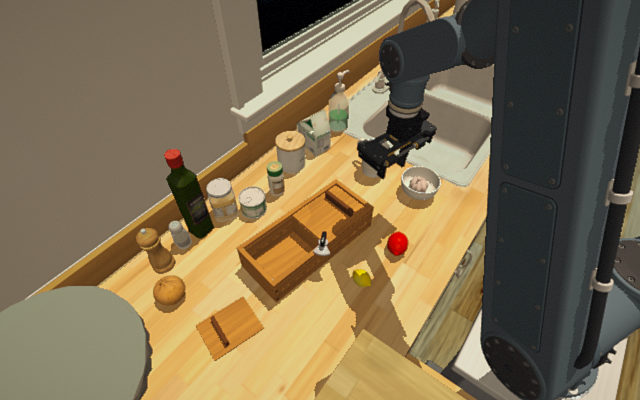

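View pics/r_t.png

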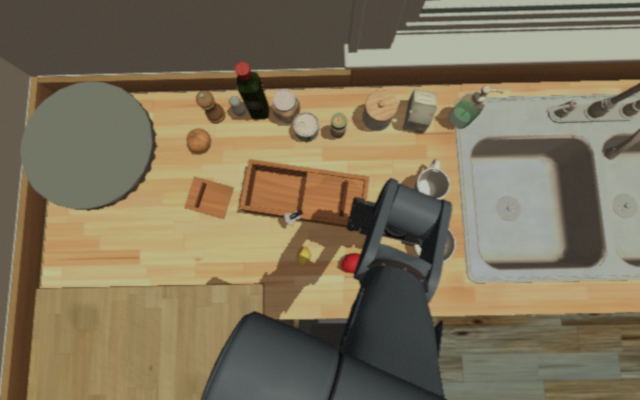

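View pics/r_bt.png

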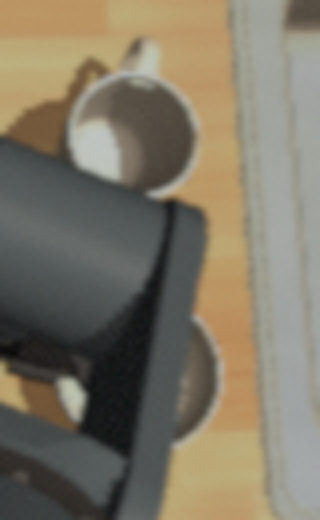

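```bash
python3 - <<'E'
from h import *
c=cam('top');s=cam('scene')
def kf(P):
    d=P[:2]-KC;a,b=np.cos(TH),np.sin(TH);return np.round([1000*(a*d[0]+b*d[1]),1000*(-b*d[0]+a*d[1])],1)
print(kf(ray(c,(555/4.5+219.6,285/4.5+134.6),.102)))
S=cv2.imread('pics/r_s.png');cv2.imwrite('pics/s1.png',cv2.resize(S[170:300,230:390],None,fx=4.5,fy=4.5,interpolation=cv2.INTER_CUBIC))
cv2.imwrite('pics/s2.png',cv2.resize(S[130:215,340:450],None,fx=5,fy=5,interpolation=cv2.INTER_CUBIC))
E
```

```text
[  -2.2 -108.4]
```

View pics/s1.png

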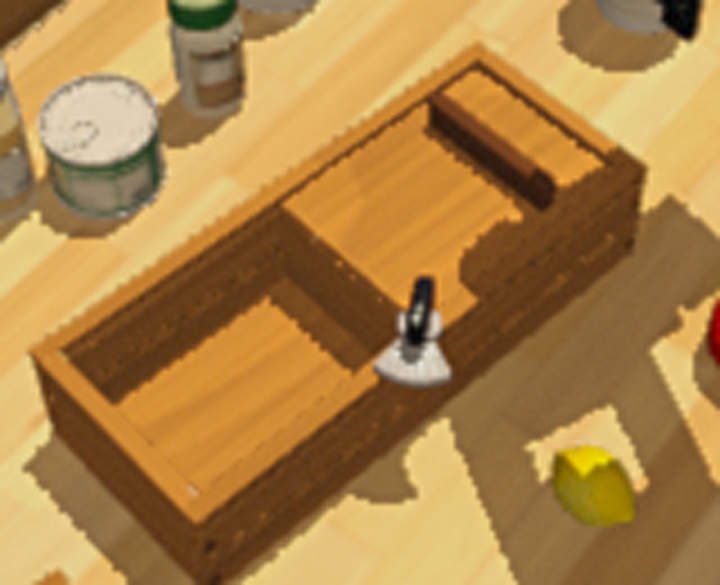

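View pics/s2.png

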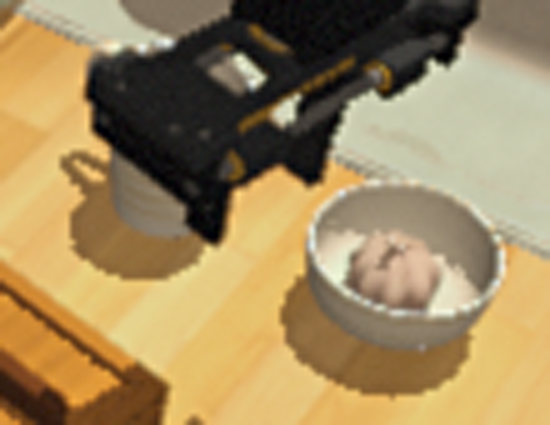

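```bash
python3 -c "
from rig import ticket
print(ticket.hand_in())"
```

```text
the job is handed in; nothing more can be done
None
```

The garlic is in the small bowl and the job is handed in at about 22 s of the 64 s allowed.

- **Catch:** I turned it anticlockwise to its stop. The jaws read about 1.23 rad against the nominal 1.2, and the moment rose from 0.05 to 0.26 N m there. My first grip was a few mm too low and closed 22 mm wide on something other than the bar, yet it still turned the catch about 18°. I raised the gripper about 6 mm, gripped again at 12 mm wide and finished the turn.
- **Lid:** I pushed it by its bar until it stalled at the end of the grooves, at 15–20 N. The bar then measured −108.4 mm along the keeper, against −108 for fully open. The lid lies in its grooves over the lemon's bay.
- **Garlic:** I lifted it out of its bay and let it go inside the bowl from about 1 cm up or less. The last pictures show it resting inside.
- **Other objects:** The bowl's visible edge and the mug sit where they did before in the pictures. The tin and the spice jar look undisturbed. The lemon could not be checked after the lid covered it, but nothing reached into its bay.
- **At hand-in:** The gripper was clear of everything. No check failed. The one disagreement was the wrist camera, which put the catch knob 5–8 mm from where the fixed cameras did, so I relied mostly on the fixed cameras.

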